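# Feed a worn battery pack through the return chute's flap

### The arm

A 6-joint arm with a two-finger parallel gripper is mounted at the origin on the work surface. World frame = base frame: x ahead of the robot, y to its left, z up, the work surface at z = 0. Lengths are in m, angles in rad, forces in N, time in s.
With the tool pointing down it reaches from about 0.325 to 0.75 m from the base axis. Payload 7.6 kg.
Tool frame: the origin (TCP) lies where the fingers leave the gripper's body, on its centre line; the fingertips stand 73 mm ahead of it and the grasp point (between the pads) lies 54 mm ahead of it (ctrl.nose_length is the distance from the TCP to the fingertips, in m); y points along the fingers, z is the direction in which the jaws open and shut, and the axes are right-handed (so a half turn about y gives the same grasp; the last joint's range is limited). The gripper opens to 85 mm and grips with 20 to 120 N. Pads are 22 mm wide; open, the fingers measure 114 mm over their backs; the gripper's body (76 mm by 85 mm) begins 54 mm behind the grasp point. The pads swing forward as they close: fully open they stand 13 mm farther back than shut.
Start: joints at [-1.219, 0.052, 1.401, -0, 1.689, -0.07], TCP at [0.215, -0.479, 0.304] pointing down, gripper open.
Joint ranges: [-2.9, 2.9], [-0.91, 2.17], [0.12, 2.37], [-1.06, 4.2], [0.26, 2.73], [-2.93, 2.93]. Speed limits (rad/s): [2.57, 2.57, 3.01, 3.14, 3.14, 3.14].

### API

Orientations are given as a rotation vector (axis times angle).
In Python, from rig import status, cams, job, ctrl gives the robot as it stands.
- The arm moves only by the tool play_rows, never from a script. Its argument "rows" is text: rows parted by semicolons, each of 5 numbers parted by spaces: the shift along the tool's x, y, z in m, then the turn about the tool's y in degrees, then the closure, from 0 (fully open) to 1 (shut). In form: x y z yaw hand; .... A call has 1 to 8 rows; each row shifts and turns the commanded pose from where the row before left it, along the tool's axes as they then stand; what a row does not reach is not made up. A row lasts 1/10 s, in which the tool goes at most 50 mm and 8.59 degrees, less where a joint would pass 70% of its speed; a pose out of reach is approached as far as the arm can. A call with a gripper value outside its range is refused whole. The fingers move at their own pace and stop on an object; "grip_force" is the grip in N (left out, the last holds). Time passes only in rows, so rows that do not move let the fingers close. It gives the time, the measured TCP pose, the force and the opening at its end, in the units of the state.
- status.sense(): the state, without advancing time (a new reading comes with each control period).
- cams.grab_frame(name): name is "side" or "top" or "wrist"; returns a dict with "color" (480x640x3 uint8, red, green, blue), "z_map" (480x640 float32, m along the optical axis (not along the pixel's ray), 0 where there is no reading), "fx", "fy", "cx", "cy" (pixels), "rvec" (rotation vector, rad) and "tvec" (3), from world to camera coordinates, as OpenCV has them. Camera axes: x right, y down, z forward; pixel columns grow to the right and rows downward; lengths in m; the calibration is good to about 2 mm. The wrist camera is an equidistant fisheye: a pixel r from the principal point sees the ray r / f radians off the axis. A picture is of the moment at which its call begins.
- job.close_job(): hands the job in, once; it reports no verdict.
Trained networks look in the newest picture that a camera, given by its name, has taken for a name from the list of things; names that differ only in an ending like _2 or _b are one class to them, and where a whole thing is asked for, a point or a joint stands for the part that bears it (a point fixed in the world has none). Each returns a list of dicts, best first, with "conf" (0 to 1); they miss things now and then, are a little off and sometimes report something else, mostly with a low value. They report only what shows in the picture. A call takes as long as a camera call. They do not tell look-alikes from the thing itself.
- cams.boxes_of(camera, query): "location" ([x, y, z] in m, in the coordinates of the camera as it stood for that picture, good to about 4 mm: the middle of the surface that is visible of it).
- cams.regions_of(camera, query): "mask" (480x640 bool, what is visible of it).
The state is a dict: "time": time; "joints": joint angles; "joint_vel": joint speeds; "joint_efforts": joint torques, N m; "ee_pos": TCP position; "eef_rot": TCP orientation; "contact_force": force on the tool from outside, world axes, zero at the start; "moment": the same for the moment, N m; "opening": opening from 0.0 (shut) to 1.0 (fully open).
Only numpy, scipy, OpenCV 4.12 (cv2) and the standard library are available. Lean on these libraries where they do the work, as an engineer would, in place of code of your own. Each camera call takes 0.05 s, during which the arm holds its last target. There are 200 camera calls.

### The job

Send the worn orange battery pack to recycling: with the fingertips gently push it along the white deck, into the channel and through the green hanging flap, until it drops into the grey bin behind. Then draw the fingers back out so that the flap swings shut. Do not lift or squeeze the pack, do not lift it over the flap, and leave the new blue pack and everything else where it is.

Things in the scene. Friction and masses are not known exactly. Their poses are not given: they have to be found in the camera images.
- old_pack: The worn battery pack, orange, loose, 72 (x) x 68 (y) x 22 mm high, about 190 g, with four cell ridges on top and a small white plug. It starts flat on the chute's deck in front of the channel, up to 55 mm to one side of the channel's centre line and turned up to 0.4 rad. Origin: centre of its underside.
- chute: Fixed battery return chute: white deck, grey channel and bin. Origin: at table level right below the flap's hinge line, mid-channel. +x is the feeding direction (away from the robot, turned up to 0.35 rad), z up. The flat deck is 110 mm above the table, x = -200 to 35 mm, y = -140 to 140 mm; before x = -75 mm it is free and rimless.
- mouth (a point): On the deck, mid-channel, where the straight channel begins, at x = -45 mm of the chute (same axes). From here on the grey walls (26 mm high, 8 mm thick) leave 130 mm clear; in front of it flared walls open to about 170 mm clear at x = -72 mm of the chute.
- doorway (a point): On the deck, mid-channel, right below the flap's hinge line (chute's axes). On either side a hinge cheek (x = -10 to 10 mm) rises 61 mm above the deck; they stand 130 mm apart and nothing spans the gap above the flap.
- deck_edge (a point): Mid-channel on the deck's far edge, x = 35 mm of the chute (same axes). The pack tips off into the bin once its middle is past this edge.
- bin_floor (a point): Middle of the bin's floor, x = 112 mm of the chute, 10 mm above the table (chute's axes). The open-topped grey bin measures 143 x 150 mm inside (x = 41 to 184 mm of the chute); its rim is 136 mm above the table.
- flap_edge (a point): Middle of the green flap's lower edge, 52 mm below its hinge line when shut; moves with it. The panel, 124 mm wide, 3 mm thick, 26 mm high, hangs 2 to 28 mm above the deck on thin end arms; hinge line along the chute's y, 54 mm above the deck. Fingers pointing down can pass between the cheeks, but not over about 20 mm beyond the hinge line.
- flap (a joint): Angle of the flap: 0 = hanging shut, grows to 1.4 as its lower edge is pushed towards the bin (chute's +x); it opens only that way, and its own weight (50 g) swings it shut within a second. Under 1 N opens it: the pack's nose does so as it is pushed, and passes under it at about 0.9 rad.
- new_pack: A new battery pack, blue, same shape and size as the worn one, lying on the table. Leave it. Origin: centre of its underside.
- screw_cup: Small steel cup, 40 mm across, 22 mm high, on the deck beside the channel walls (outside of the channel). Leave it. Origin: centre of its underside.
- caster: Black caster, 36 mm across, 24 mm high, on the deck on the other side of the channel. Leave it. Origin: centre of its underside.
- wheel: Black drive wheel, 74 mm across, 30 mm high, lying on the table. Leave it. Origin: centre of its underside.
- side_brush: White three-armed side brush, 118 mm across, 14 mm high, on the table. Leave it. Origin: centre of its underside.
- screwdriver: Screwdriver with a red handle, lying on the table. Leave it. Origin: on its underside.
- bit_case: Open clear case with bits, 75 x 110 mm, on the table. Leave it. Origin: centre of its underside.
Not all that is in view belongs to the job. There is more than one size of the old_pack; the one meant has the size given above.

How it is judged:
By the outcome, as a careful person would: the job done as asked, in the order asked, and still so for the second after the job is handed in, with the robot touching nothing.
It also fails if it takes over 48 s, if anything falls off the work surface, if the arm or the gripper's body presses on something with over 40 N, if the wrist force passes 120 N, or if a joint passes its speed limit or range.

## Working session

There is one attempt and no reset: what is moved stays moved. The work goes in short steps, Python scripts to look and compute and a tool call to move; the robot and the scene stay as the last step left them, time stands still between calls to the robot, and variables do not carry over. Pictures are saved under pics/ and viewed, about 8 in all and at most 12, crops included, and the job is handed in when it is done.

Besides the shell and the picture viewer there is one more tool, called after "Emit:" as a command line: name --argument value ..., lists and objects as JSON in quotes. play_rows: Moves the arm, as the interface text tells. Its arguments: {"type":"object","properties":{"rows":{"type":"string"},"grip_force":{"type":"number"}},"required":["rows"]}

```bash
mkdir -p pics; cat > h.py <<'E'
import numpy as np, cv2
from rig import status, cams, job, ctrl
def w(f,p):  # cam->world
    R=cv2.Rodrigues(np.array(f["rvec"],float))[0]; return (np.atleast_2d(p)-np.array(f["tvec"]).ravel())@R
def px(f,m):  # masked pixels -> world
    v,u=np.nonzero(m&(f["z_map"]>0)); z=f["z_map"][v,u]
    return w(f,np.c_[(u-f["cx"])/f["fx"]*z,(v-f["cy"])/f["fy"]*z,z])
def proj(f,p):
    return cv2.projectPoints(np.atleast_2d(p).astype(float),np.array(f["rvec"],float),np.array(f["tvec"],float),np.array([[f["fx"],0,f["cx"]],[0,f["fy"],f["cy"]],[0,0,1.]]),None)[0][:,0]
def save(n,c): cv2.imwrite("pics/"+n+".png",cv2.cvtColor(c,cv2.COLOR_RGB2BGR))
E
python3 - <<'E'
from h import *
s=status.sense(); print(s["time"],s["ee_pos"],s["eef_rot"],s["contact_force"],ctrl.nose_length)
for c in("top","side"):
    f=cams.grab_frame(c); save(c+"0",f["color"])
    for q in("old_pack","new_pack","chute","flap_edge","screw_cup","caster"):
        for b in cams.boxes_of(c,q): print(c,q,round(b["conf"],2),w(f,b["location"])[0].round(3),proj(f,w(f,b["location"])).round())
E
```

```text
0.0 [ 0.21488831 -0.47880073  0.30307336] [-0.42599824  1.99037378 -1.98720487] [-0.29827321  0.63742942 -0.31178047] 0.0726
top old_pack 0.94 [ 0.555 -0.17   0.013] [[386. 236.]]
top old_pack 0.92 [0.376 0.001 0.017] [[320. 309.]]
top old_pack 0.56 [0.522 0.036 0.129] [[304. 243.]]
top new_pack 0.7 [ 0.507 -0.406  0.016] [[482. 253.]]
top chute 0.75 [0.616 0.076 0.109] [[286. 205.]]
top flap_edge 0.62 [0.656 0.073 0.137] [[286. 186.]]
top flap_edge 0.34 [0.618 0.079 0.107] [[285. 205.]]
top screw_cup 0.8 [0.631 0.182 0.113] [[241. 200.]]
top caster 0.77 [ 0.644 -0.036  0.12 ] [[333. 192.]]
side old_pack 0.79 [ 0.559 -0.183  0.017] [[361. 290.]]
side old_pack 0.32 [0.65  0.075 0.136] [[331. 200.]]
side new_pack 0.9 [ 0.507 -0.412  0.021] [[406. 351.]]
side chute 0.91 [0.763 0.089 0.114] [[356. 192.]]
side chute 0.41 [ 0.383 -0.419  0.007] [[368. 382.]]
side flap_edge 0.5 [0.653 0.078 0.135] [[331. 200.]]
side flap_edge 0.33 [0.567 0.405 0.018] [[253. 193.]]
side screw_cup 0.58 [0.629 0.183 0.125] [[304. 190.]]
```

View pics/top0.png

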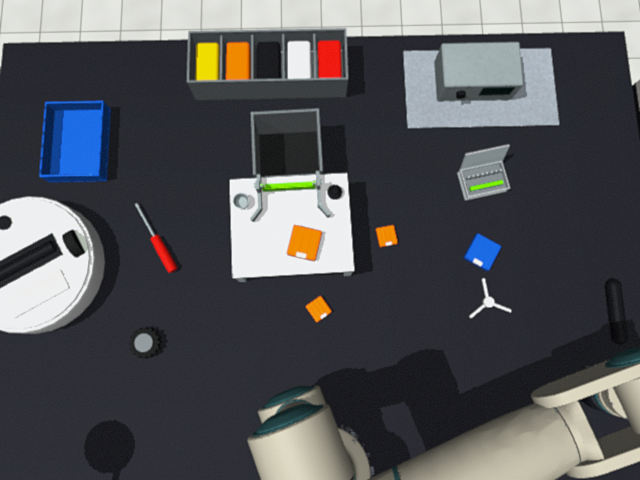

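View pics/side0.png

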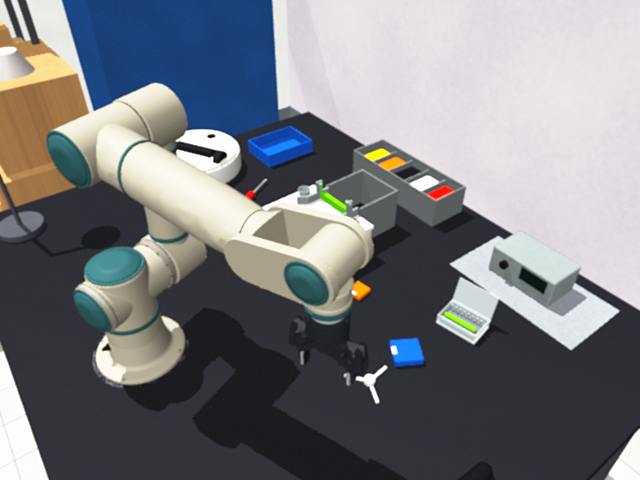

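Orange candidates: (304,243) on the white deck, and the smaller (387,236) and (318,308) on the table. The one on the deck fits by place and size. I'll measure it and the chute, with one enlarged crop to confirm.

```bash
cat >> h.py <<'E'
def rect(P): return cv2.minAreaRect((P[:,:2]*1000).astype(np.float32))
def orange(f,zlo=.112,zhi=.15):
    hsv=cv2.cvtColor(f["color"],cv2.COLOR_RGB2HSV); m=(hsv[...,0]>5)&(hsv[...,0]<22)&(hsv[...,1]>140)&(hsv[...,2]>90)
    P=px(f,m); return P[(P[:,2]>zlo)&(P[:,2]<zhi)&(P[:,0]<.80)]
E
python3 - <<'E'
from h import *
f=cams.grab_frame("top"); hsv=cv2.cvtColor(f["color"],cv2.COLOR_RGB2HSV)
P=px(f,np.ones((480,640),bool)); k=(abs(P[:,2]-.11)<.006)&(P[:,0]>.4)&(P[:,0]<.75)&(abs(P[:,1]-.07)<.2)
print("deck",rect(P[k]),k.sum(), np.median(P[k][:,2]))
g=px(f,(abs(hsv[...,0].astype(int)-45)<12)&(hsv[...,1]>150)); g=g[abs(g[:,1]-.07)<.1]
print("flap",g.mean(0),rect(g),g[:,2].min(),g[:,2].max())
O=orange(f);print("pack",rect(O),O.mean(0),len(O))
t=O[O[:,2]>.126];print(rect(t),t[:,2].mean())
for q in("old_pack",):
  for r in cams.regions_of("top",q):
    Q=px(f,r["mask"]);print(r["conf"],rect(Q),np.median(Q[:,2]))
b=P[(P[:,2]>.115)&(P[:,2]<.20)&(P[:,0]>.5)&(P[:,0]<.9)&(abs(P[:,1]-.07)<.18)]
save("crop",cv2.resize(f["color"][90:330,210:450],(720,720))[:600])
np.save("top.npy",P.reshape(-1,3))
E
```

```text
deck ((593.9970703125, 66.74388122558594), (283.23870849609375, 280.107666015625), 2.0920557975769043) 9547 0.1089692705033721
flap [0.65577017 0.06977366 0.1339213 ] ((657.1356811523438, 69.02194213867188), (14.022599220275879, 119.855224609375), 2.0078177452087402) 0.11121523198933214 0.1686759910511372
pack ((523.2752075195312, 34.35569763183594), (65.80158996582031, 69.90697479248047), 75.89686584472656) [0.52469892 0.03377431 0.13078177] 808
((523.2752075195312, 34.35569763183594), (65.80158996582031, 69.90697479248047), 75.89686584472656) 0.13094778120252223
0.62 ((526.447998046875, 35.83766555786133), (72.38764190673828, 77.57063293457031), 75.13068389892578) 0.130631099337592
0.57 ((379.8695983886719, 5.137950897216797), (50.56067657470703, 48.35494613647461), 35.89452362060547) 0.013163269437394738
0.53 ((556.9174194335938, -169.73880004882812), (48.912696838378906, 45.87400436401367), 10.574899673461914) 0.013236734587692282
```

View pics/crop.png

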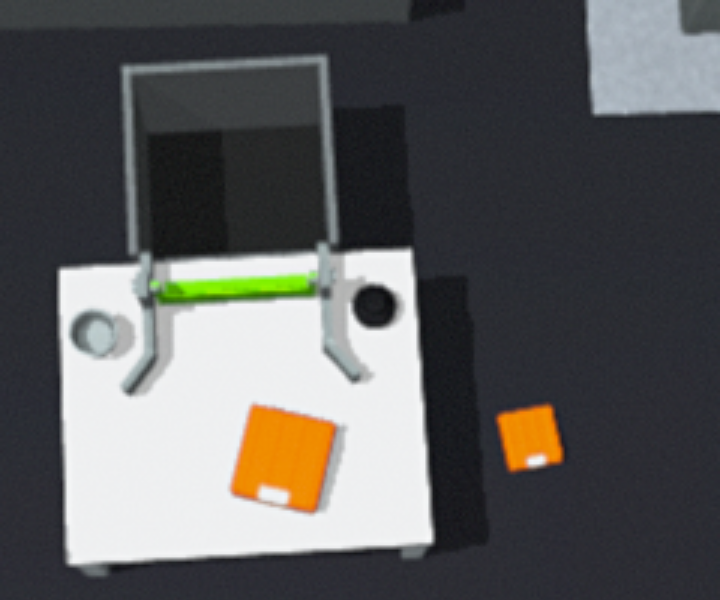

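The crop confirms it: the orange pack on the deck is about 70 × 68 mm in outline, while the two on the table are about 50 mm. In the chute's frame it lies at about x = -132, y = -30 mm, turned -16°. My plan is to nudge it from its -y side with both fingertips half-closed, to centre and straighten it, and then push it from behind.

```bash
cat >> h.py <<'E'
O0=np.array([.657,.070]);YAW=np.radians(2.05);ex=np.array([np.cos(YAW),np.sin(YAW)]);ey=np.array([-ex[1],ex[0]])
def ch(p): d=np.atleast_2d(p)[:,:2]-O0; return np.c_[d@ex,d@ey]
def wd(x,y): return O0+x*ex+y*ey
def tool():
    s=status.sense(); return np.array(s["ee_pos"]),cv2.Rodrigues(np.array(s["eef_rot"],float))[0],s
def shift(x,y,z):  # chute xy + world z of TCP -> tool-axes shift
    p,R,s=tool(); return R.T@(np.r_[wd(x,y),z]-p)
E
python3 - <<'E'
from h import *
p,R,s=tool(); print(R.round(3)); print("yaw of tool z rel chute",np.degrees(np.arctan2(R[1,2],R[0,2])-YAW), "tool x", np.degrees(np.arctan2(R[1,0],R[0,0])-YAW))
print(shift(-.132,-.13,.30), ch(p), s["joints"])
P=np.load("top.npy"); 
for n,zl,zh in(("cheeks",.16,.18),("walls",.13,.142)):
    k=(P[:,2]>zl)&(P[:,2]<zh)&(P[:,0]>.55)&(P[:,0]<.70)&(abs(P[:,1]-.07)<.1); c=ch(P[k])*1000
    for sd in(-1,1):
        q=c[c[:,1]*sd>40]; print(n,sd,len(q),q.min(0).round(),q.max(0).round(),q.mean(0).round())
k=(abs(P[:,2]-.11)<.006)&(abs(P[:,1]-.07)<.2)&(P[:,0]>.4)&(P[:,0]<.75);c=ch(P[k])*1000;print(np.percentile(c,[.3,1,99,99.7],axis=0).round())
E
```

```text
[[-0.912 -0.     0.409]
 [-0.409 -0.    -0.912]
 [ 0.    -1.     0.   ]]
yaw of tool z rel chute -67.88325714663497 tool x -157.88325748684218
[-0.45683743  0.00389898 -0.2491661 ] [[-0.46141291 -0.53282864]] [-1.21931727e+00  5.21690153e-02  1.40067699e+00 -4.40564796e-05
  1.68862891e+00 -7.03153536e-02]
cheeks -1 55 [-14. -77.] [  7. -59.] [ -5. -68.]
cheeks 1 58 [-14.  55.] [ 7. 75.] [-5. 66.]
walls -1 191 [-109.  -92.] [ 40. -40.] [-27. -66.]
walls 1 202 [-77.  41.] [ 45. 100.] [-20.  69.]
[[-204. -140.]
 [-203. -139.]
 [  29.  136.]
 [  31.  138.]]
```

```bash
sed -i 's/O0=np.array(\[.657,.070\])/O0=np.array([.653,.069])/' h.py
python3 - <<'E'
from h import *
print(shift(-.130,-.105,.29))
E
```

```text
[-0.46404434  0.01389596 -0.27229994]
```

Emit:
play_rows --rows "-0.039 0 -0.023 0 0.5;-0.039 0 -0.023 0 0.5;-0.039 0 -0.023 0 0.5;-0.039 0 -0.023 0 0.5;-0.039 0 -0.023 0 0.5;-0.039 0 -0.023 0 0.5;-0.039 0 -0.023 0 0.5;-0.039 0 -0.023 0 0.5"

```text
time: 1.6
ee_pos: [0.425, -0.1817, 0.3042]
eef_rot: [-0.425, 1.988, -1.989]
contact_force: [0.0, -0.6, -0.0]
opening: 0.498
```

Emit:
play_rows --rows "-0.039 0 -0.023 0 0.5;-0.039 0 -0.023 0 0.5;-0.039 0 -0.023 0 0.5;-0.035 0 -0.02 0 0.5;0 0 0 -8.5 0.5;0 0 0 -8.5 0.5;0 0 0 -8.5 0.5;0 0 0 -8.5 0.5"

```text
time: 2.4
ee_pos: [0.5266, -0.0398, 0.3038]
eef_rot: [-0.897, 1.601, -1.601]
contact_force: [-0.2, 0.3, 0.0]
opening: 0.499
```

Emit:
play_rows --rows "0 0 0 -8.5 0.5;0 0 0 -8.5 0.5;0 0 0 -8.5 0.5;0 0 0 -8.4 0.5;0 0 0 0 0.5;0 0 0 0 0.5"

```text
time: 3.0
ee_pos: [0.5265, -0.04, 0.3039]
eef_rot: [-1.224, 1.185, -1.186]
contact_force: [0.2, 0.4, -0.2]
opening: 0.494
```

```bash
python3 - <<'E'
from h import *
p,R,s=tool(); print(s["time"],p,ch(p),np.degrees(np.arctan2(R[1,2],R[0,2])-YAW),s["opening"],ctrl.nose_length,s["contact_force"]);print(R.round(3))
print(shift(-.130,-.105,.20))
f=cams.grab_frame("wrist"); save("wr1",f["color"]); f2=cams.grab_frame("side")
c=f2["color"]; save("sd1",cv2.resize(c[120:320,200:440],(720,600)))
P=px(f2,np.ones((480,640),bool)); k=(abs(P[:,0]-p[0])<.08)&(abs(P[:,1]-p[1])<.06)&(P[:,2]>.15)&(P[:,2]<.4); q=P[k]; print(len(q),np.percentile(q[:,2],[0,.5,1,2,5]))
E
```

```text
3.0 [ 0.52653235 -0.03996339  0.30390455] [[-0.13028451 -0.1043697 ]] -0.21094604817637005 0.4935504094594342 0.0726 [ 0.24834097  0.36177412 -0.15733046]
[[ 0.032  0.     0.999]
 [-0.999 -0.     0.032]
 [ 0.    -1.     0.   ]]
[0.00062426 0.10390459 0.00028095]
1524 [0.23391283 0.23854937 0.24128066 0.24444473 0.25365277]
```

View pics/wr1.png

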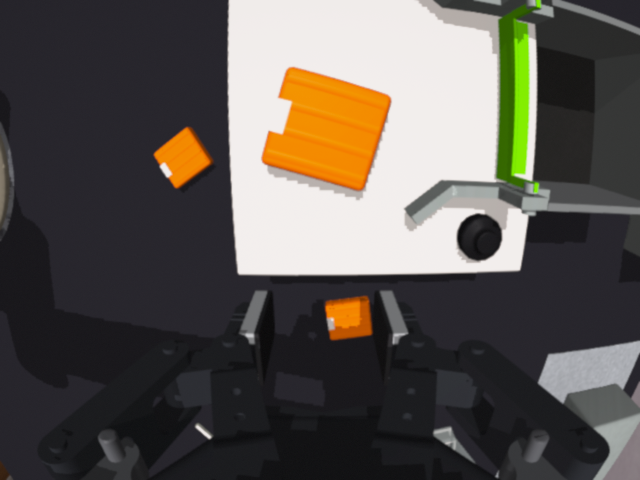

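The wrist view shows the pack at (325,130), turned relative to the deck. Both half-open fingertips, at (255,320) and (395,320), are clear of it on the -y side. The tips reach about 70 mm below the TCP, so I'm descending.

Emit:
play_rows --rows "0 0.035 0 0 0.5;0 0.035 0 0 0.5;0 0.025 0 0 0.5;0 0.012 0 0 0.5;0 0.008 0 0 0.5;0 0 0 0 0.5"

```text
time: 3.7
ee_pos: [0.5266, -0.04, 0.1888]
eef_rot: [-1.226, 1.183, -1.183]
contact_force: [-1.1, 0.4, 0.6]
opening: 0.501
```

```bash
python3 - <<'E'
from h import *
p,R,s=tool(); print(s["time"],p,ch(p),s["contact_force"])
f=cams.grab_frame("wrist"); save("wr2",f["color"])
E
```

```text
3.7 [ 0.52657329 -0.03997217  0.18880484] [[-0.13024391 -0.10437994]] [-1.06634625  0.44144872  0.55502426]
```

View pics/wr2.png

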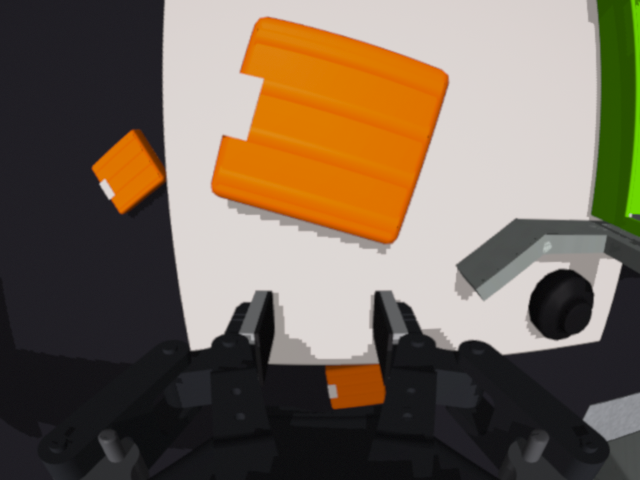

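Emit:
play_rows --rows "-0.01 0 0 0 0.5;-0.006 0 0 0 0.5;-0.005 0 0 0 0.5;-0.005 0 0 0 0.5;-0.005 0 0 0 0.5;-0.005 0 0 0 0.5;-0.005 0 0 0 0.5;0 0 0 0 0.5"

```text
time: 4.55
ee_pos: [0.5249, 0.0017, 0.1887]
eef_rot: [-1.226, 1.183, -1.181]
contact_force: [-0.8, -0.4, 0.1]
opening: 0.501
```

Emit:
play_rows --rows "-0.005 0 0 0 0.5;-0.005 0 0 0 0.5;0 0 0 0 0.5"

```text
time: 4.85
ee_pos: [0.5245, 0.0117, 0.1887]
eef_rot: [-1.227, 1.183, -1.182]
contact_force: [0.3, -0.1, 0.2]
opening: 0.498
```

```bash
cat >> h.py <<'E'
def pack():
    f=cams.grab_frame("top"); O=orange(f,.124); r=rect(O); c=ch(np.array(r[0])/1000)[0]*1000
    a=(r[2]-np.degrees(YAW)+45)%90-45; print("pack",c.round(1),np.round(r[1],1),"yaw",round(a,1),len(O)); return f
E
python3 - <<'E'
from h import *
p,R,s=tool(); print(s["time"],p,ch(p),s["contact_force"])
pack(); f=cams.grab_frame("wrist"); save("wr3",f["color"])
E
```

```text
4.85 [0.52451947 0.01166398 0.18866454] [[-0.1304493  -0.05270337]] [ 0.30189449 -0.06372499  0.2210205 ]
pack [-149.6  -18.5] [43.3 53.6] yaw -2.8 317
```

View pics/wr3.png

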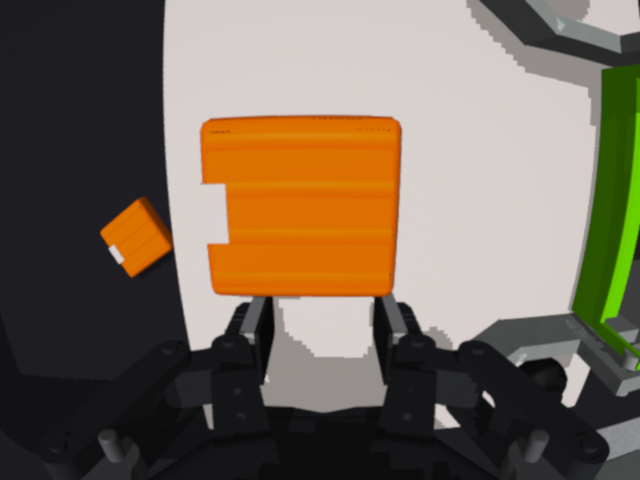

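The wrist view shows the pack square to the fingers, with its face flush on both tips at image row 295 and about 8 mm short of the centre line. I'll nudge it a last 7 mm, then back off and lift clear.

Emit:
play_rows --rows "-0.004 0 0 0 0.5;-0.003 0 0 0 0.5;0 0 0 0 0.5;0.02 0 0 0 0.5;0.02 0 0 0 0.5;0 -0.04 0 0 0.5;0 -0.03 0 0 0.5;0 0 0 0 0.5"

```text
time: 5.75
ee_pos: [0.5273, -0.0222, 0.2642]
eef_rot: [-1.22, 1.176, -1.188]
contact_force: [0.8, -0.6, 0.9]
opening: 0.5
```

```bash
python3 - <<'E'
from h import *
p,R,s=tool(); print(s["time"],p,ch(p),s["contact_force"],s["joints"])
f=pack();c=proj(f,np.r_[wd(-.1,0),.12])[0].astype(int);save("tp4",cv2.resize(f["color"][c[1]-100:c[1]+60,c[0]-100:c[0]+100],(720,576)))
print(shift(-.21,0,p[2]))
E
```

```text
5.75 [ 0.52727905 -0.02221371  0.26418377] [[-0.12890335 -0.08665809]] [ 0.79783505 -0.59046907  0.85153396] [-1.12142032e-01  6.96699474e-02  1.46151898e+00  1.54676561e-04
  1.60145640e+00 -1.47972575e-01]
pack [-141.3   -1.1] [69.6 65.7] yaw 0.1 455
[-0.08650868 -0.00320996 -0.08042245]
```

Top view after the nudge: pack at (-141, -1) mm in the chute's frame, yaw 0.1°, so it is centred and square. Next I move behind it and turn the tool 90°.

Emit:
play_rows --rows "-0.022 -0.004 -0.02 0 0.5;-0.022 -0.004 -0.02 0 0.5;-0.022 0 -0.02 8.5 0.5;0 0 0 8.5 0.5;0 0 0 8.5 0.5;0 0 0 8.5 0.5;0 0 0 8.5 0.5;0 0 0 8.5 0.5"

```text
time: 6.6
ee_pos: [0.4631, 0.042, 0.2655]
eef_rot: [-0.674, 1.81, -1.808]
contact_force: [0.0, 0.3, 0.3]
opening: 0.499
```

Emit:
play_rows --rows "0 0 0 8.5 0.5;0 0 0 8.5 0.5;0 0 0 8.5 0.5;0 0 0 8.5 0.5;0 0 0 5 0.5;0 0 0 0 0.5;0 0 0 0 0.5"

```text
time: 7.3
ee_pos: [0.4633, 0.0419, 0.266]
eef_rot: [-0.044, 2.203, -2.203]
contact_force: [0.5, 1.5, 0.1]
opening: 0.496
```

```bash
python3 - <<'E'
from h import *
p,R,s=tool(); print(s["time"],p,ch(p),s["contact_force"],s["joints"],np.degrees(np.arctan2(R[1,2],R[0,2])-YAW),R[:,1])
pack();print(shift(-.205,0,.187))
E
```

```text
7.3 [0.46329579 0.0418881  0.26601274] [[-0.19055263 -0.02030852]] [0.54054204 1.47211141 0.07634238] [ 1.07965063e-02 -1.03607216e-01  1.62905260e+00 -7.81795685e-05
  1.61758879e+00  1.54286944e+00] -89.83151784725288 [-1.44058623e-03 -9.36524500e-05 -9.99998958e-01]
pack [-655.1  -45.6] [0. 0.] yaw -2.0 0
[ 0.01436702  0.07924891 -0.02035921]
```

Emit:
play_rows --rows "0.008 0 -0.01 0 0.5;0.008 0 -0.01 0 0.5;0 0 0 0 0.5;0 0.03 0 0 0.5;0 0.025 0 0 0.5;0 0.014 0 0 0.5;0 0.008 0 0 0.5;0 0 0 0 0.5"

```text
time: 8.15
ee_pos: [0.4467, 0.0613, 0.1894]
eef_rot: [-0.041, 2.203, -2.204]
contact_force: [0.6, 1.1, 0.4]
opening: 0.502
```

```bash
python3 - <<'E'
from h import *
p,R,s=tool(); print(s["time"],p,ch(p),s["contact_force"])
f=cams.grab_frame("wrist"); save("wr5",f["color"])
E
```

```text
8.15 [0.44665222 0.06125609 0.1894175 ] [[-0.20649273 -0.00035756]] [0.58282898 1.08005858 0.44028715]
```

View pics/wr5.png

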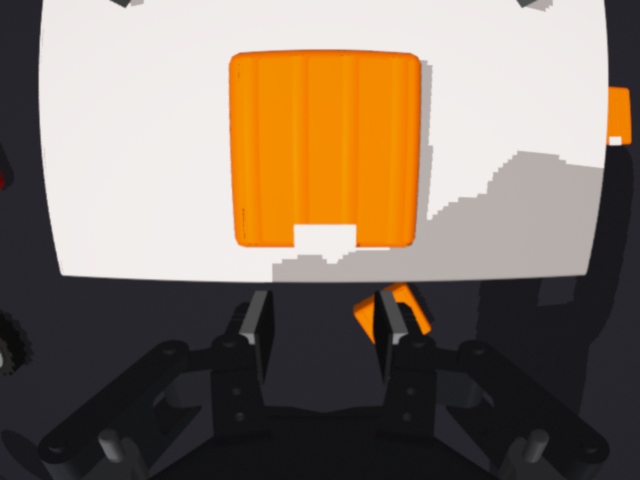

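The wrist view shows the pack at (325,150), centred and square, with the two fingertips at (260,295) and (385,295) symmetric behind it. I'm pushing forward along the chute axis.

Emit:
play_rows --rows "-0.007 0 0 0 0.5;-0.007 0 0 0 0.5;-0.005 0 0 0 0.5;-0.006 0 0 0 0.5;-0.006 0 0 0 0.5;-0.006 0 0 0 0.5;-0.006 0 0 0 0.5;-0.006 0 0 0 0.5"

```text
time: 9.0
ee_pos: [0.4963, 0.063, 0.1899]
eef_rot: [-0.04, 2.203, -2.203]
contact_force: [-2.9, -0.3, 3.1]
opening: 0.498
```

Emit:
play_rows --rows "-0.006 0 0 0 0.5;-0.006 0 0 0 0.5;-0.006 0 0 0 0.5;-0.006 0 0 0 0.5;-0.006 0 0 0 0.5;-0.006 0 0 0 0.5;-0.006 0 0 0 0.5;0 0 0 0 0.5"

```text
time: 9.8
ee_pos: [0.5385, 0.0645, 0.1898]
eef_rot: [-0.039, 2.203, -2.203]
contact_force: [-0.8, -0.3, -0.4]
opening: 0.5
```

```bash
python3 - <<'E'
from h import *
p,R,s=tool(); print(s["time"],p,ch(p),s["contact_force"])
f=cams.grab_frame("wrist"); save("wr6",f["color"])
E
```

```text
9.8 [0.53852081 0.06450417 0.18975736] [[-0.11456675 -0.00039785]] [-0.7838117  -0.26175007 -0.36279911]
```

View pics/wr6.png

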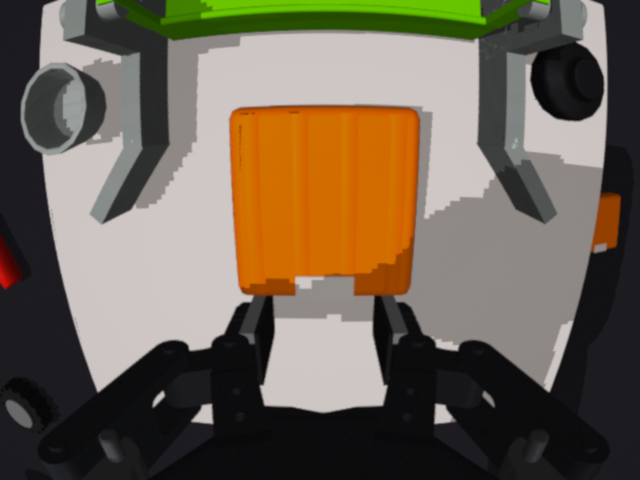

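Pack is square and centred, entering the channel, with clearance on both sides (walls at columns 165 and 480). I'm continuing.

Emit:
play_rows --rows "-0.006 0 0 0 0.5;-0.006 0 0 0 0.5;-0.006 0 0 0 0.5;-0.006 0 0 0 0.5;-0.006 0 0 0 0.5;-0.006 0 0 0 0.5;-0.006 0 0 0 0.5;-0.006 0 0 0 0.5"

```text
time: 10.65
ee_pos: [0.5862, 0.0662, 0.1898]
eef_rot: [-0.04, 2.203, -2.203]
contact_force: [-1.9, -0.2, -1.2]
opening: 0.498
```

Emit:
play_rows --rows "-0.006 0 0 0 0.5;-0.006 0 0 0 0.5;-0.006 0 0 0 0.5;-0.006 0 0 0 0.5;-0.006 0 0 0 0.5;-0.005 0 0 0 0.5;0 0 0 0 0.5"

```text
time: 11.35
ee_pos: [0.6214, 0.0675, 0.19]
eef_rot: [-0.039, 2.203, -2.203]
contact_force: [0.0, 0.6, -0.1]
opening: 0.499
```

```bash
python3 - <<'E'
from h import *
p,R,s=tool(); print(s["time"],p,ch(p),s["contact_force"])
f=cams.grab_frame("wrist"); save("wr7",f["color"])
E
```

```text
11.35 [0.62137753 0.06748218 0.19000683] [[-0.03165652 -0.00038566]] [ 0.00481478  0.64655594 -0.07548396]
```

View pics/wr7.png

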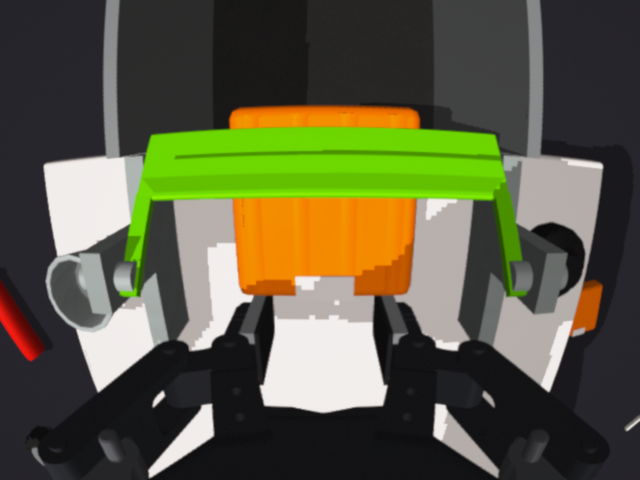

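The flap rides open on the pack, whose nose is over the bin. About 25–30 mm remain, which I'll take in small steps.

Emit:
play_rows --rows "-0.005 0 0 0 0.5;-0.005 0 0 0 0.5;-0.005 0 0 0 0.5;-0.005 0 0 0 0.5;-0.004 0 0 0 0.5;-0.003 0 0 0 0.5;0 0 0 0 0.5"

```text
time: 12.1
ee_pos: [0.6482, 0.0685, 0.1898]
eef_rot: [-0.039, 2.203, -2.203]
contact_force: [-0.1, 0.0, 0.6]
opening: 0.5
```

```bash
python3 - <<'E'
from h import *
p,R,s=tool(); print(s["time"],p,ch(p),s["contact_force"])
f=cams.grab_frame("wrist"); save("wr8",f["color"])
E
```

```text
12.1 [0.64818905 0.0684867  0.18982121] [[-0.00482623 -0.00034088]] [-0.07459677  0.03125904  0.59666769]
```

View pics/wr8.png

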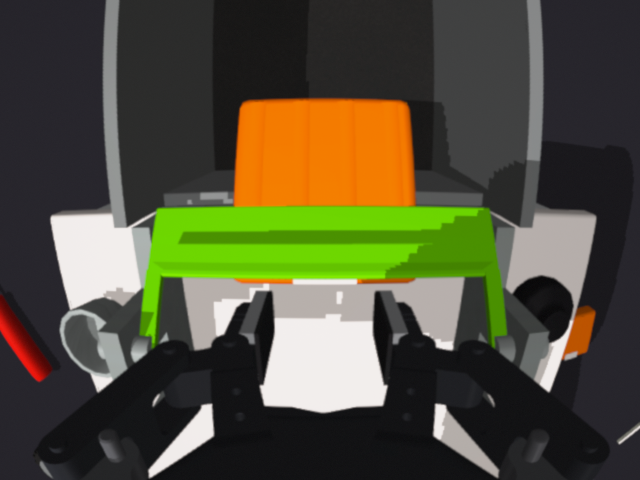

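The pack is starting to tip: its nose is lower and a gap has opened at the tips. I'll advance a few mm more and let it fall.

Emit:
play_rows --rows "-0.004 0 0 0 0.5;-0.003 0 0 0 0.5;0 0 0 0 0.5;0 0 0 0 0.5;0 0 0 0 0.5"

```text
time: 12.65
ee_pos: [0.6546, 0.0687, 0.1898]
eef_rot: [-0.04, 2.203, -2.203]
contact_force: [-0.9, -0.1, 0.4]
opening: 0.504
```

```bash
cat >> h.py <<'E'
def fell():  # where is orange in the bin area, top view
    f=cams.grab_frame("top"); O=orange(f,-.02,.2); c=ch(O); k=(c[:,0]>-.08)&(c[:,0]<.19)&(abs(c[:,1])<.09)
    print("orange",k.sum(), (c[k].mean(0)*1000).round() if k.any() else None, np.percentile(O[k,2],[2,50,98]).round(3) if k.any() else None); return f
E
python3 - <<'E'
from h import *
p,R,s=tool(); print(s["time"],p,ch(p),s["contact_force"])
fell(); f=cams.grab_frame("wrist"); save("wr9",f["color"])
hsv=cv2.cvtColor(f["color"],cv2.COLOR_RGB2HSV); m=(hsv[...,0]>5)&(hsv[...,0]<22)&(hsv[...,1]>140)&(hsv[...,2]>60); m[:,540:]=0
v,u=np.nonzero(m&(f["z_map"]>0)); z=f["z_map"][v,u]; print(len(v),u.min() if len(u) else 0,u.max() if len(u) else 0,np.percentile(v,[0,100]) if len(v) else 0,np.percentile(z,[2,50,98]) if len(v) else 0)
E
```

```text
12.65 [0.65461909 0.06873132 0.189793  ] [[ 0.00160844 -0.00032642]] [-0.91449929 -0.1466653   0.44261804]
orange 0 None None
5834 253 396 [132. 178.] [0.17130732 0.17403185 0.23999727]
```

View pics/wr9.png

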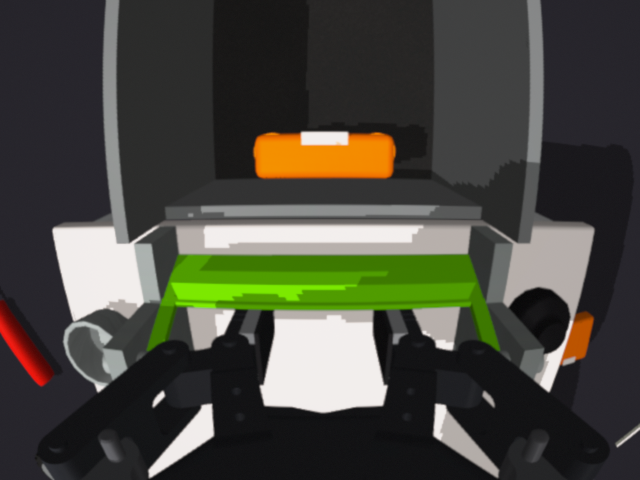

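The pack has dropped into the bin and stands on its nose at (325,155). The flap rests against the fingertips. I'm drawing straight back, then up.

Emit:
play_rows --rows "0.01 0 0 0 0.5;0.015 0 0 0 0.5;0.02 0 0 0 0.5;0.025 0 0 0 0.5;0.03 0 0 0 0.5;0.03 0 0 0 0.5;0.03 0 0 0 0.5;0 0 0 0 0.5"

```text
time: 13.55
ee_pos: [0.4922, 0.063, 0.1895]
eef_rot: [-0.042, 2.204, -2.204]
contact_force: [-0.6, -0.6, -0.7]
opening: 0.496
```

Emit:
play_rows --rows "0.02 -0.04 0 0 0.5;0.02 -0.04 0 0 0.5;0.02 -0.04 0 0 0.5;0 0 0 0 0.5;0 0 0 0 0.5;0 0 0 0 0.5;0 0 0 0 0.5"

```text
time: 14.25
ee_pos: [0.4349, 0.0608, 0.3084]
eef_rot: [-0.043, 2.204, -2.205]
contact_force: [0.0, 0.1, -0.0]
opening: 0.5
```

```bash
python3 - <<'E'
from h import *
p,R,s=tool(); print(s["time"],p,ch(p),s["contact_force"])
fell(); f=cams.grab_frame("wrist"); g=cams.grab_frame("side")
save("wr10",np.hstack([cv2.resize(f["color"],(400,300)),cv2.resize(g["color"][130:310,260:500],(400,300))]))
t=cams.grab_frame("top")
for q in("flap_edge","screw_cup","caster","new_pack"):
    for b in cams.boxes_of("top",q)[:1]: print(q,round(b["conf"],2),w(t,b["location"])[0].round(3))
E
```

```text
14.25 [0.43492086 0.06077554 0.30836982] [[-0.21823377 -0.00041815]] [ 0.02859559  0.12401322 -0.03546728]
orange 232 [61. -1.] [0.006 0.08  0.086]
flap_edge 0.66 [0.654 0.071 0.138]
screw_cup 0.68 [0.628 0.183 0.117]
caster 0.45 [ 0.642 -0.036  0.124]
new_pack 0.63 [ 0.506 -0.405  0.017]
```

View pics/wr10.png

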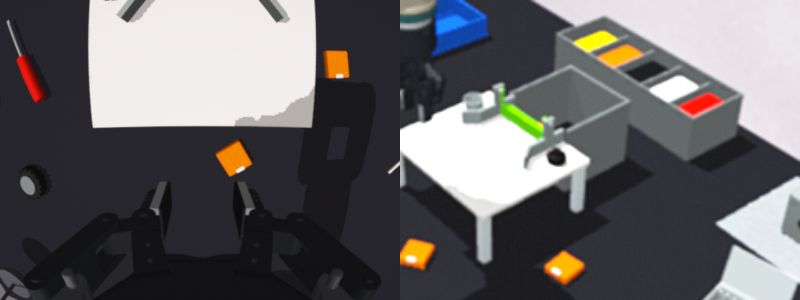

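```bash
python3 -c "
from h import *
job.close_job(); print(status.sense()['time'])"
```

```text
the job is handed in; nothing more can be done
the job is handed in; nothing more can be done
```

The worn orange pack is in the grey bin and the flap has swung shut. I handed the job in about 14.5 s into the 48 s limit.

- **What I did:** I nudged the pack sideways with the half-open fingertips to centre and square it. Then I pushed it from behind through the channel and flap until it dropped, and drew the fingers straight back and up. It was never gripped or lifted, and the highest force reading I saw was about 4 N.
- **Last checks:**
  - The pack stands on its nose in the bin, against the near wall. Its top is at about 0.086 m, below the 0.136 m rim, and it did not fall flat.
  - The flap edge is within 3 mm of where it started, so it hangs shut.
  - The blue pack, cup and caster are where they were, within the detectors' accuracy.
  - The gripper is clear, with no force on the tool.
- **Disagreements:** While the arm was over the deck, the top camera's view of the pack was partly or fully blocked, so I went by the wrist camera then. My first estimate of the chute's position was about 4 mm off, and I corrected it from the hinge cheeks before moving.

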